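# File the card cassette in the dry-storage box

### The job

Put the card cassette away in the dry-storage box: pinch the two spring buttons on the lid's handle together to free the catches, lift the lid off, lay it right way up on the dark bench pad and let go of it, then stand the cassette upright on the floor of the box beside the desiccant canister. Put the lid back fully home, so that both buttons have sprung out again and it is locked. Set things down, do not drop them, keep the canister standing, and leave everything else on the bench as it stands.

Things in the scene. Friction and masses are not known exactly. Their poses are not given: they have to be found in the camera images.
- box: fixed open-topped dry-storage box, grey-blue plastic, stuck to the bench; outside 184 (x) x 124 (y) x 100 mm high, inside 176 x 116 mm, walls and floor 4 mm. Origin: centre of its underside, on the bench; x along its length, z up; any yaw
- box_mouth (a point): centre of the box's mouth, level with the rim, 100 mm above the bench; axes as the box. At the middle of each long inner wall (within 26 mm) a keeper bar juts 6 mm inwards, 3 to 9 mm below the rim; the lid's catches hook under these two bars
- lid: loose off-white lid, 0.3 kg, at first locked on the box, axes along the box's (fits either way round). Plate 188 (x) x 128 (y) x 5 mm; origin: centre of the plate's underside, which at home rests on the rim (at box_mouth). Below it a tapered plug, 20 mm deep, guides it (play to each wall 2 mm at home, 7 mm at its tip); laid on a flat surface it stands on the plug, origin 20 mm up
- lid_grip (a point): on the lid, midway between its two buttons, 22 mm above the lid origin; axes as the lid. The handle's housing is 58 (x) x 38 (y) mm, its top 38 mm above the lid origin. On each of its y sides is a spring button: a paddle 42 mm wide (x), 9 to 36 mm above the lid origin. Across their outer faces: 62 mm at rest, 44 mm pinched fully in
- catch_a (a joint): spring button and catch on the lid's +y side: 0 m = sprung out (locked), 0.009 m = fully pushed in towards the handle's middle; from about 0.005 its catch is clear of the keeper bar. 3 N to start it moving, 6 N fully in. Both catches must be in for the lid to come off; held in, the pinched buttons serve as grip, and the lid drops home freely and locks on letting go (let go too high, it snaps home if the housing is pressed down with 15 to 20 N)
- catch_b (a joint): the same on the lid's -y side
- cassette: loose card cassette, 0.17 to 0.34 kg: grey tray with two rows of paper cards on edge, 100 (x) x 64 (y) x 42 mm high, a carrying fin on its middle. Origin: centre of its underside. Any yaw; it stands on the bench between a brown bottle (at its +x end) and a pen pot (at its -x end)
- cassette_grip (a point): middle of the cassette's fin, 59 mm above the cassette origin; axes as the cassette. The fin is 46 mm long (x), 16 mm thick (y), from 42 to 76 mm above the underside
- canister: desiccant canister, aluminium cylinder 44 mm across, 62 mm high, 0.12 kg, loose, standing inside the box against one end (hidden by the lid at first), always at the box's -x end, anywhere across its width. Origin: centre of its underside. The cassette fits lengthways into the rest of the box
- pad: dark rubber bench pad, fixed, 200 (x) x 140 (y) x 2 mm, clear at the start: the place to lay the lid. Origin: centre of its underside; any yaw
- bottle: bystander: white plastic bottle, 50 mm across, 165 mm high; origin: centre of its underside
- scanner: bystander: hand barcode reader standing on a base 58 x 54 mm, 155 mm high; its head overhangs to about 35 mm from the axis; origin: centre of its underside
- reagent: bystander: brown glass bottle, 48 mm across, 110 mm high, beside the cassette; origin: centre of its underside
- penpot: bystander: dark pen pot, 58 mm across, pens rise to 140 mm and lean up to 30 mm off the axis; beside the cassette; origin: centre of its underside
- mouse: bystander: computer mouse, 100 x 58 x 32 mm; origin: centre of its underside
- timer: bystander: bench timer, 60 x 74 x 32 mm; origin: centre of its underside
- stapler: bystander: black desk stapler, 112 x 34 x 48 mm, lying along the box's +y side, some 20 mm from its wall; origin: centre of its underside
- plates: bystander: stack of three well plates, 86 x 128 x 44 mm, towards the back; origin: centre of its underside. Beyond it and along the left and right edges of the bench stands fixed equipment up to 160 mm high, outside the working area (farther than 0.75 m ahead, or 0.59 m to either side)
Mind the look-alikes: they are no part of the job. What is shaped like the cassette but green or red is not meant.

How it is judged (in metres and radians):
On the way, in this order (a step that is already met when the one before it is completed fails the run):
1. both buttons on the lid are pinched in at the same time (value of joint each of catch_a, catch_b above 0.006 m), for 0.1 s.
2. the lid lies right way up on the bench pad (its middle within 60 mm of the pad's), still and let go (horizontal distance between lid and pad below 0.06 m and height (world z) of lid below 0.032 m and angle between lid's own z axis and vertical below 0.12 rad and linear speed of lid below 0.03 m/s and contact force between the fingers and lid below 0.1 N), for 0.2 s.
3. the cassette stands upright on the floor of the box, still and let go (z of cassette in the frame of box between -0.002 and 0.01 m and x of cassette in the frame of box between -0.045 and 0.045 m and y of cassette in the frame of box between -0.034 and 0.034 m and angle between cassette's own z axis and vertical below 0.08 rad and linear speed of cassette below 0.03 m/s and contact force between the fingers and cassette below 0.1 N), for 0.2 s.
At the end, for the whole second after the job is handed in: The lid is home on the box (97 to 103 mm up, within 6 mm and 0.06 rad, level) with both buttons sprung out (under 3 mm); the cassette stands upright on the box floor (within 6 mm, tilt under 0.08 rad) beside the canister, still upright in the box; all at rest, nothing touched (z of lid in the frame of box between 0.097 and 0.103 m and horizontal distance between lid and box below 0.006 m and angle between the x axis of lid and the x axis of box, either way round below 0.06 rad and angle between lid's own z axis and vertical below 0.04 rad and value of joint each of catch_a, catch_b below 0.003 m and z of cassette in the frame of box between -0.002 and 0.01 m and x of cassette in the frame of box between -0.045 and 0.045 m and y of cassette in the frame of box between -0.034 and 0.034 m and angle between cassette's own z axis and vertical below 0.08 rad and angle between canister's own z axis and vertical below 0.15 rad and z of canister in the frame of box below 0.012 m and horizontal distance between canister and box below 0.09 m and linear speed of each of lid, cassette below 0.02 m/s and contact force between the fingers and lid below 0.1 N).
It fails at once if a bystander is shifted more than 25 mm (distance of any of bottle, scanner, reagent, penpot, mouse, timer, stapler, plates from where it was at the start of the episode above 0.025 m).
It fails at once if a bystander or the canister is tipped over (angle between any of bottle, scanner, reagent, penpot, mouse, timer, stapler, plates, canister's own z axis and vertical above 0.35 rad).
It fails at once if the cassette or the lid is dropped (moves faster than 0.6 m/s while the fingers do not hold it) ((linear speed of cassette above 0.6 m/s and contact force between the fingers and cassette below 0.05 N) or (linear speed of lid above 0.6 m/s and contact force between the fingers and lid below 0.05 N)).
It also fails if it takes over 72 s, if anything falls off the work surface, if the arm or the gripper's body presses on something with over 40 N, if the wrist force passes 120 N, or if a joint passes its speed limit or range.

### The arm

A 7-joint arm with a two-finger parallel gripper is mounted at the origin on the work surface. World frame = base frame: x ahead of the robot, y to its left, z up, the work surface at z = 0. Lengths are in mm, angles in rad, forces in N, time in s.
With the tool pointing down it reaches from about 425 to 950 mm from the base axis. Payload 16.7 kg.
Tool frame: the origin (TCP) lies midway between the tips of the shut fingers; the grasp point (between the pads) lies 19 mm behind it (tcp_to_grasp is the distance from the TCP to the grasp point, in mm); z points along the fingers, x is the direction in which the jaws open and shut, and the axes are right-handed (so a half turn about z gives the same grasp; the last joint's range is limited). The gripper opens to 94 mm and grips with 3 to 60 N. Pads are 16 mm wide; open, the fingers measure 119 mm over their backs; the gripper's body (75 mm by 177 mm) begins 78 mm behind the grasp point.
Start: joints at [1.103, 0.426, 0.074, 1.606, -0.034, 1.111, -0.067], TCP at [211.532, -640.959, 205.467] pointing down, gripper open.
Joint ranges: [-2.85, 2.85], [-0.5, 2.14], [-1.23, 1.37], [0.21, 2.46], [-1.02, 4.16], [0.16, 2.05], [-2.73, 2.73]. Speed limits (rad/s): [1.89, 1.89, 2.39, 2.39, 3.01, 3.01, 3.01].

### API

Orientations are given as a rotation vector (axis times angle).
In Python, from bench import observe, capture, camera_params, close_job, boxes_of, outline_of, place_of, tcp_to_grasp gives the robot as it stands.
- The arm moves only by the tool send_rows, never from a script. Its argument "moves" is text: rows parted by semicolons, each of 7 numbers parted by spaces: the turn, a rotation vector about the world's x, y, z in degrees, then the shift along the world's x, y, z in mm, then the finger opening in mm, from 0 to 94. In form: ax ay az tx ty tz hand; .... A call has 1 to 20 rows; each row is the pose to reach, as a shift and turn from the pose commanded when the call began; what a row does not reach only later rows make up. A row lasts 1/12 s, in which the tool goes at most 41.7 mm and 7.16 degrees, less where a joint would pass 70% of its speed; a pose out of reach is approached as far as the arm can. A call with a gripper value outside its range is refused whole. The fingers move at their own pace and stop on an object; the grip force is fixed at half the most. Time passes only in rows, so rows that repeat a pose let the fingers close. It gives the time, the measured TCP pose, the force and the opening at its end, in the units of the state.
- observe(): the state, without advancing time (a new reading comes with each control period).
- capture(name): name is "side" or "top" or "wrist"; returns the picture (480x640x3 uint8, blue, green, red); there is no depth.
- camera_params(name): a dict with "fx", "fy", "cx", "cy" (pixels), "T" (4x4, takes a point from camera to world coordinates); the wrist camera has in their place "T_tool_cam" (4x4, takes a point from camera to tool coordinates, whose origin is the TCP and whose axes are the tool frame's). Camera axes: x right, y down, z forward; pixel columns grow to the right and rows downward; lengths in mm; the calibration is good to about 2 mm. A picture is of the moment at which its call begins: read the wrist's pose just before it. camera_params takes no time and is no camera call.
- close_job(): hands the job in, once; it reports no verdict.
Trained networks look in the newest picture that a camera, given by its name, has taken for a name from the list of things; names that differ only in an ending like _2 or _b are one class to them, and where a whole thing is asked for, a point or a joint stands for the part that bears it (a point fixed in the world has none). Each returns a list of dicts, best first, with "score" (0 to 1); they miss things now and then, are a little off and sometimes report something else, mostly with a low value. They report only what shows in the picture. A call takes as long as a camera call. They do not tell look-alikes from the thing itself.
- boxes_of(label, camera): "centre" ([x, y, z] in mm, in world coordinates, good to about 4 mm: the middle of the surface that is visible of it).
- outline_of(label, camera): "region" (480x640 bool, what is visible of it).
- place_of(label, camera): "centre" ([x, y, z] in mm, in world coordinates, good to about 4 mm: a listed point, or the origin of a listed thing).
The state is a dict: "clock": time; "qpos": joint angles; "joint_velocities": joint speeds; "effort": joint torques, N m; "tool_pos": TCP position; "eef_rot": TCP orientation; "wrist_force": force on the tool from outside, world axes, zero at the start; "wrist_torque": the same for the moment, N m; "finger_gap": finger opening in mm.
Only numpy, scipy, OpenCV 4.12 (cv2) and the standard library are available. Lean on these libraries where they do the work, as an engineer would, in place of code of your own. Each camera call takes 0.05 s, during which the arm holds its last target.

## Working session

There is one attempt and no reset: what is moved stays moved. The work goes in short steps, Python scripts to look and compute and a tool call to move; the robot and the scene stay as the last step left them, time stands still between calls to the robot, and variables do not carry over. Pictures are saved under pics/ and viewed, and the job is handed in when it is done.

Besides the shell and the picture viewer there is one more tool, called after "Call:" by a JSON object that holds its "op" and its "data", one argument or row to a line. send_rows: Moves the arm, as the interface text tells. Its arguments: {"type":"object","properties":{"moves":{"type":"string"}},"required":["moves"]}

```bash
ls; mkdir -p pics
python3 - <<'E'
from bench import *
import cv2
s=observe(); print({k:s[k] for k in('clock','tool_pos','eef_rot','finger_gap','wrist_force')}, tcp_to_grasp)
for c in('top','side'):
    im=capture(c); cv2.imwrite(f'pics/{c}0.png',im)
    p=camera_params(c); print(c,p)
    labs=['box','box_mouth','lid','lid_grip','cassette','cassette_grip','pad','bottle','scanner','reagent','penpot','mouse','timer','stapler','plates'] 
    for l in labs:
        if c=='top' or l in('box','lid','lid_grip','cassette','cassette_grip','pad','reagent','penpot'):
            print(c,l,[(r['score'],[round(float(v)) for v in r['centre']]) for r in place_of(l,c)][:4])
print(observe()['clock'])
E
```

```text
pics
{'clock': 0.0, 'tool_pos': array([ 211.41794088, -640.56129241,  204.78123859]), 'eef_rot': array([-2.54537221e+00,  1.84020081e+00,  1.69744540e-03]), 'finger_gap': 93.92417890142912, 'wrist_force': array([0.85879952, 0.00479105, 0.0930858 ])} 18.8
top {'fx': 562.5674216553754, 'fy': 562.5674216553754, 'cx': 325.67410043928754, 'cy': 230.58955343182555, 'T': array([[-2.29960762e-02, -9.83741078e-01,  1.78114211e-01,
         3.26525361e+02],
       [-9.99466767e-01,  2.67531467e-02,  1.87203225e-02,
        -7.80938041e+01],
       [-2.31810658e-02, -1.77588741e-01, -9.83831732e-01,
         1.26964953e+03],
       [ 0.00000000e+00,  0.00000000e+00,  0.00000000e+00,
         1.00000000e+00]])}
top box [(0.45, [532, 178, -1])]
top box_mouth []
top lid [(0.58, [596, 8, 101]), (0.54, [686, 32, 0])]
top lid_grip [(0.95, [590, 13, 119]), (0.55, [327, -155, 5])]
top cassette [(0.93, [318, -296, -3]), (0.87, [502, -523, 0]), (0.7, [465, -388, 3])]
top cassette_grip [(0.92, [463, -382, 59]), (0.57, [503, -523, 60])]
top pad [(0.65, [469, 373, -1])]
top bottle [(0.9, [532, 180, 2]), (0.
[... 537 characters left out ...]
2,  5.85393666e-01, -8.07758743e-01,
         9.71190745e+02],
       [-6.50908266e-03, -8.09969815e-01, -5.86435445e-01,
         8.44928565e+02],
       [ 0.00000000e+00,  0.00000000e+00,  0.00000000e+00,
         1.00000000e+00]])}
side box [(0.95, [586, 8, 2])]
side lid [(0.8, [595, 4, 98])]
side lid_grip [(0.9, [591, 9, 120])]
side cassette [(0.8, [502, -522, 2]), (0.79, [470, -384, 4]), (0.75, [319, -293, 2])]
side cassette_grip [(0.94, [505, -521, 64]), (0.78, [316, -292, 61]), (0.62, [464, -384, 58]), (0.24, [729, 203, 5])]
side pad [(0.94, [471, 368, 0])]
side reagent [(0.92, [565, -373, -3]), (0.72, [463, -385, 61]), (0.39, [373, -424, 1])]
side penpot [(0.97, [374, -424, 2])]
1.25
```

View pics/top0.png

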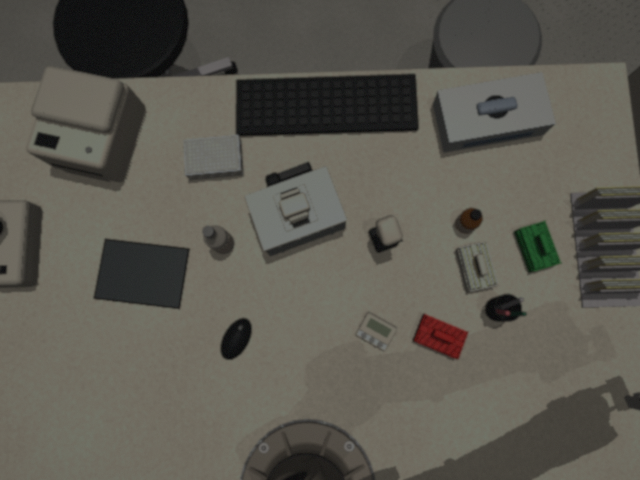

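View pics/side0.png

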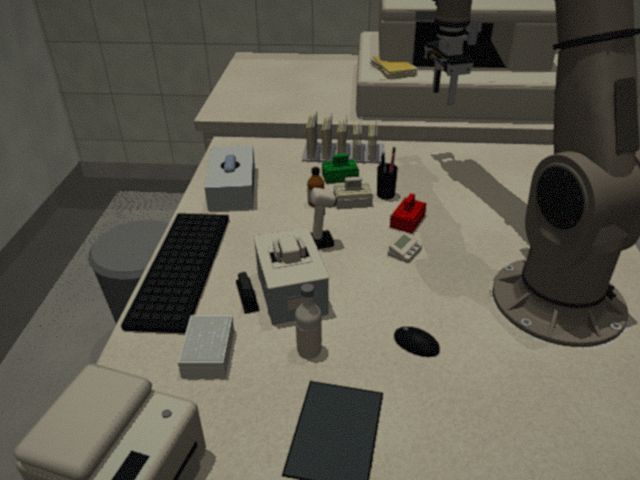

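```bash
cat > h.py <<'E'
import numpy as np, cv2
from bench import *
def rays(px,p,z,T=None):
    T=p['T'] if T is None else T
    px=np.atleast_2d(px).astype(float)
    d=np.c_[(px[:,0]-p['cx'])/p['fx'],(px[:,1]-p['cy'])/p['fy'],np.ones(len(px))]@T[:3,:3].T
    o=T[:3,3]; t=(z-o[2])/d[:,2]
    return o+d*t[:,None]
def proj(P,p,T=None):
    T=p['T'] if T is None else T
    P=np.atleast_2d(P).astype(float); c=(P-T[:3,3])@T[:3,:3]
    return np.c_[c[:,0]/c[:,2]*p['fx']+p['cx'],c[:,1]/c[:,2]*p['fy']+p['cy']]
def rect(mask,p,z,T=None):
    cs,_=cv2.findContours(mask.astype('uint8'),cv2.RETR_EXTERNAL,cv2.CHAIN_APPROX_NONE)
    c=max(cs,key=cv2.contourArea)[:,0,:]
    w=rays(c,p,z,T)[:,:2].astype('float32')
    return cv2.minAreaRect(w),cv2.boxPoints(cv2.minAreaRect(w))
E
python3 - <<'E'
from h import *
np.set_printoptions(precision=1,suppress=True)
im=capture('top');p=camera_params('top')
vis=im.copy()
for l,z in(('lid',105),('box',100),('pad',2),('cassette',42)):
    for r in outline_of(l,'top')[:4]:
        m=r['region']; 
        if m.sum()<20: continue
        rc,b=rect(m,p,z); print(l,r['score'],int(m.sum()),rc,b.round().tolist())
        vis[m]=vis[m]//2+np.array([0,0,120],'uint8')
a=cv2.resize(im[150:270,220:380],(800,600),interpolation=cv2.INTER_CUBIC);cv2.imwrite('pics/boxz.png',a)
a=cv2.resize(im[200:350,410:570],(640,600),interpolation=cv2.INTER_CUBIC);cv2.imwrite('pics/casz.png',a)
cv2.imwrite('pics/vis.png',vis)
E
```

```text
lid 0.68 5147 ((588.978515625, 8.094375610351562), (127.94865417480469, 188.59506225585938), 18.656478881835938) [[498.0, 77.0], [559.0, -102.0], [680.0, -61.0], [619.0, 118.0]]
box 0.73 612 ((522.5648193359375, -13.508735656738281), (17.647607803344727, 176.71990966796875), 18.81608009338379) [[486.0, 67.0], [543.0, -100.0], [559.0, -94.0], [502.0, 73.0]]
pad 0.83 5324 ((469.79510498046875, 368.3411865234375), (200.9490203857422, 140.4927215576172), 81.75543212890625) [[386.0, 279.0], [525.0, 259.0], [554.0, 458.0], [415.0, 478.0]]
cassette 0.94 1499 ((313.05413818359375, -293.99713134765625), (104.49312591552734, 66.29467010498047), 66.48856353759766) [[262.0, -329.0], [323.0, -355.0], [364.0, -259.0], [304.0, -233.0]]
cassette 0.89 1600 ((501.4988098144531, -515.1570434570312), (102.05686950683594, 76.62184143066406), 15.14091968536377) [[442.0, -492.0], [462.0, -565.0], [561.0, -539.0], [541.0, -465.0]]
cassette 0.86 1471 ((459.50006103515625, -379.01171875), (98.51045227050781, 73.3248519897461), 11.027535438537598) [[404.0, -352.0], [418.0, -424.0], [515.0, -406.0], [501.0, -334.0]]
```

View pics/boxz.png

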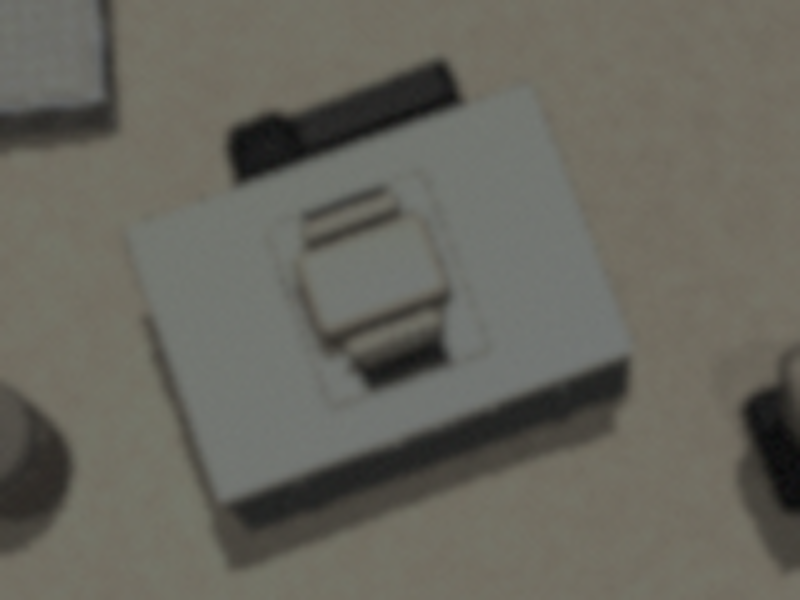

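View pics/casz.png

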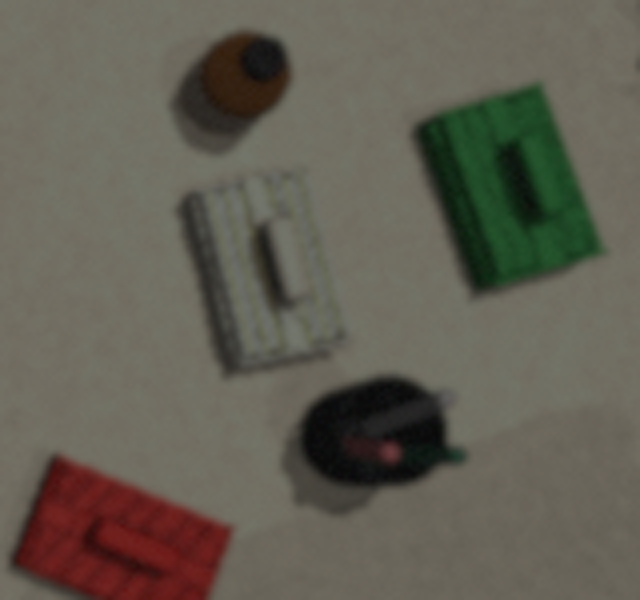

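Grey cassette at (477,266) lies between the brown bottle (471,219) and the pen pot (505,308). The green one (538,247) and the red one (441,336) are look-alikes. The crop confirms this: it has grey and white cards. The lid is at (296,210), with the stapler above it on its +y side. I'll go above the lid first.

Call:
{"op": "send_rows", "data": {
  "moves": "0 0 5 0 0 25 94; 0 0 90.4 378 649.5 64.5 94; 0 0 90.4 378 649.5 64.5 94; 0 0 90.4 378 649.5 64.5 94; 0 0 90.4 378 649.5 64.5 94; 0 0 90.4 378 649.5 64.5 94; 0 0 90.4 378 649.5 64.5 94; 0 0 90.4 378 649.5 64.5 94; 0 0 90.4 378 649.5 64.5 94; 0 0 90.4 378 649.5 64.5 94; 0 0 90.4 378 649.5 64.5 94; 0 0 90.4 378 649.5 64.5 94; 0 0 90.4 378 649.5 64.5 94; 0 0 90.4 378 649.5 64.5 94; 0 0 90.4 378 649.5 64.5 94; 0 0 90.4 378 649.5 64.5 94; 0 0 90.4 378 649.5 64.5 94; 0 0 90.4 378 649.5 64.5 94; 0 0 90.4 378 649.5 64.5 94; 0 0 90.4 378 649.5 64.5 94"
}}

```text
clock: 3.17
tool_pos: [591.7, 16.5, 270.4]
eef_rot: [-3.095, -0.52, -0.003]
wrist_force: [-0.8, 0.7, 0.6]
finger_gap: 94.0
```

Run:
```python
from h import *
from scipy.spatial.transform import Rotation as R
np.set_printoptions(precision=2,suppress=True)
s=observe();im=capture('wrist');p=camera_params('wrist');cv2.imwrite('pics/w1.png',im)
s2=observe();print(s['tool_pos'],s2['tool_pos'],s2['qpos'],s2['clock'])
Rm=R.from_rotvec(s['eef_rot']).as_matrix();print(Rm,np.degrees(np.arctan2(Rm[1,0],Rm[0,0])))
T=np.eye(4);T[:3,:3]=Rm;T[:3,3]=s['tool_pos'];Tc=T@p['T_tool_cam'];print(p['T_tool_cam'],p['fx'])
print([(r['score'],np.array(r['centre'])) for r in place_of('lid_grip','wrist')[:3]],[(r['score'],np.array(r['centre'])) for r in place_of('lid','wrist')[:3]])
for r in outline_of('lid','wrist')[:2]: print(r['score'],rect(r['region'],p,105,Tc)[0])
s2=observe();print(s2['tool_pos'])
```

```text
[591.73  16.46 270.36] [590.73  13.47 269.93] [ 0.34  0.29 -0.58  1.69  0.16  1.21  0.05] 3.2167
[[ 0.95  0.33  0.  ]
 [ 0.33 -0.95  0.  ]
 [ 0.   -0.   -1.  ]] 19.082215418026816
[[   1.     -0.     -0.      0.6 ]
 [   0.      0.97    0.24  -69.68]
 [   0.     -0.24    0.97 -178.71]
 [   0.      0.      0.      1.  ]] 343.1110446524841
[(0.8, array([587.4,  10.8, 122. ]))] [(0.7, array([586.1,   9.3,  95.6]))]
0.86 ((591.2490844726562, 9.805564880371094), (129.01930236816406, 188.39791870117188), 18.923200607299805)
[589.23   7.6  269.71]
```

View pics/w1.png

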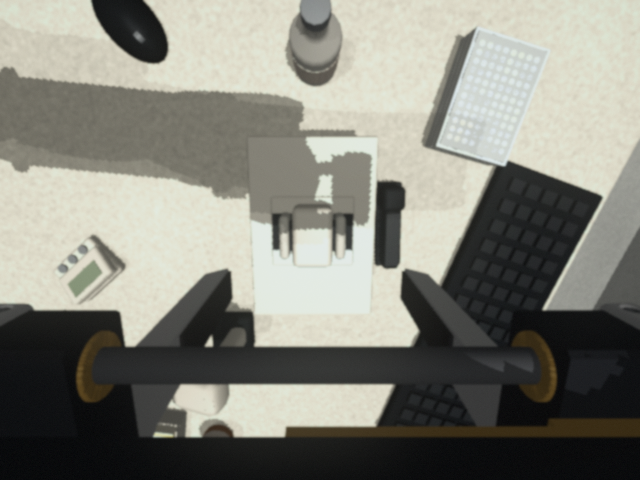

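```bash
cat >> h.py <<'E'
from scipy.spatial.transform import Rotation as R
def Tcam(s,p):
    T=np.eye(4);T[:3,:3]=R.from_rotvec(s['eef_rot']).as_matrix();T[:3,3]=s['tool_pos'];return T@p['T_tool_cam']
def yawx(s):
    Rm=R.from_rotvec(s['eef_rot']).as_matrix();return np.degrees(np.arctan2(Rm[1,0],Rm[0,0]))
E
python3 - <<'E'
from h import *
np.set_printoptions(precision=2,suppress=True)
capture('wrist')
s=observe();im=capture('wrist');p=camera_params('wrist');cv2.imwrite('pics/w2.png',im[100:340,200:440])
s2=observe();print(s['tool_pos'],s2['tool_pos'],s2['clock'],yawx(s2))
Tc=Tcam(s,p)
print([(r['score'],np.array(r['centre'])) for r in place_of('lid_grip','wrist')[:3]])
for r in outline_of('lid','wrist')[:2]: print(r['score'],rect(r['region'],p,105,Tc)[0])
E
```

```text
[589.13   7.05 269.86] [589.15   6.91 269.95] 3.4667 18.544831130223663
[(0.57, array([589.9,   8.1, 125.1])), (0.28, array([586.7,  10.8,  99.3]))]
0.8 ((591.5562744140625, 9.59033203125), (127.95638275146484, 188.43418884277344), 18.81638526916504)
```

View pics/w2.png

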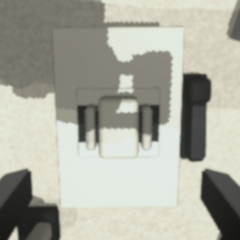

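Call:
{"op": "send_rows", "data": {
  "moves": "0 0 0.2 1 1 -40 94; 0 0 0.2 1 1 -80 94; 0 0 0.2 1 1 -110 94; 0 0 0.2 1 1 -135 94; 0 0 0.2 1 1 -150 94; 0 0 0.2 1 1 -157 94; 0 0 0.2 1 1 -160 94; 0 0 0.2 1 1 -160 80; 0 0 0.2 1 1 -160 66; 0 0 0.2 1 1 -160 60; 0 0 0.2 1 1 -160 50; 0 0 0.2 1 1 -160 40; 0 0 0.2 1 1 -160 40; 0 0 0.2 1 1 -160 40; 0 0 0.2 1 1 -160 40; 0 0 0.2 1 1 -160 40; 0 0 0.2 1 1 -160 40"
}}

```text
clock: 4.98
tool_pos: [590.8, 9.5, 110.7]
eef_rot: [3.099, 0.515, 0.001]
wrist_force: [-3.9, -1.5, 10.9]
finger_gap: 43.0
```

Call:
{"op": "send_rows", "data": {
  "moves": "0 0 0 0 0 0 30; 0 0 0 0 0 0 30; 0 0 0 0 0 4 30; 0 0 0 0 0 10 30; 0 0 0 0 0 20 30; 0 0 0 0 0 32 30; 0 0 0 0 0 50 30; 0 0 0 0 0 50 30; 0 0 0 0 0 50 30"
}}

```text
clock: 5.73
tool_pos: [591.2, 9.6, 161.3]
eef_rot: [3.099, 0.514, 0.003]
wrist_force: [0.6, 1.0, -3.2]
finger_gap: 43.1
```

Run:
```python
from h import *
np.set_printoptions(precision=2,suppress=True)
im=capture('side');cv2.imwrite('pics/s2.png',cv2.resize(im[150:350,150:420],None,fx=2.5,fy=2.5,interpolation=3))
print([(r['score'],np.array(r['centre'])) for r in place_of('lid','side')[:3]])
s=observe();print(s['tool_pos'],s['wrist_force'],s['finger_gap'],s['clock'])
```

```text
[(0.87, array([593.7,   4.2, 147.1])), (0.34, array([ 563.7, -372.5,   -1.5]))]
[590.26   9.37 159.65] [-0.31  0.27 -3.8 ] 43.04053547963184 5.8333
```

View pics/s2.png

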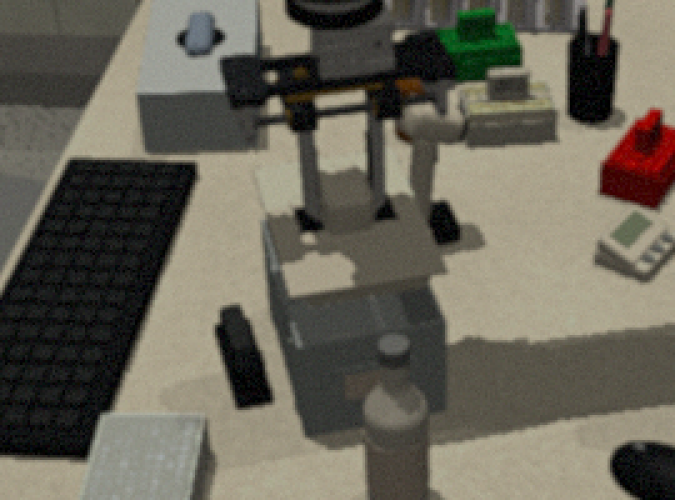

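Call:
{"op": "send_rows", "data": {
  "moves": "0 0 0 0 0 20 30; 0 0 0 0 0 50 30; 0 0 0 0 0 80 30; 0 0 0 -6 18 95 30; 0 0 -2 -16 48 100 30; 0 0 -4 -27 80 100 30; 0 0 -7 -39 115 100 30; 0 0 -10 -51 150 100 30; 0 0 -13 -62 185 100 30; 0 0 -16 -74 220 100 30; 0 0 -19 -85 253 100 30; 0 0 -21 -95 284 100 30; 0 0 -23 -104 310 100 30; 0 0 -25 -111 332 100 30; 0 0 -26 -116 347 90 30; 0 0 -27 -119 356 75 30; 0 0 -27 -120.5 359 60 30; 0 0 -27 -120.5 359 40 30; 0 0 -27 -120.5 359 20 30; 0 0 -27 -120.5 359 0 30"
}}

```text
clock: 7.5
tool_pos: [469.5, 368.3, 158.1]
eef_rot: [3.133, -0.222, -0.002]
wrist_force: [0.5, -0.8, -3.8]
finger_gap: 43.0
```

Run:
```python
from h import *
np.set_printoptions(precision=2,suppress=True)
im=capture('side');cv2.imwrite('pics/s3.png',im[200:480,180:500])
print([(r['score'],np.array(r['centre'])) for r in place_of('lid','side')[:3]])
s=observe();print(s['tool_pos'],s['wrist_force'],s['finger_gap'],s['clock'],yawx(s),s['qpos'],s['eef_rot'])
im=capture('top');cv2.imwrite('pics/t3.png',im)
p=camera_params('top')
for r in outline_of('canister','top')[:2]: print(r['score'],rect(r['region'],p,66)[0])
print([(r['score'],np.array(r['centre'])) for r in place_of('canister','top')[:3]])
cv2.imwrite('pics/t3b.png',cv2.resize(im[150:270,220:380],(800,600),interpolation=cv2.INTER_CUBIC))
```

```text
[(0.83, array([470. , 365.6, 143.9]))]
[468.4  366.9  156.25] [-0.08 -0.04 -2.95] 42.97231174127203 7.6 -8.120690998150922 [-0.27  0.42 -0.65  1.8   0.29  1.02 -1.17] [ 3.13 -0.22 -0.01]
0.73 ((577.6065673828125, 68.76704406738281), (50.88518524169922, 41.83943176269531), 43.69858169555664)
0.59 ((456.8739929199219, -373.38494873046875), (101.33287048339844, 75.14302825927734), 11.126385688781738)
[(0.83, array([589.4,  74.4,   3.2])), (0.45, array([ 327.2, -157.1,    2.5]))]
```

View pics/s3.png

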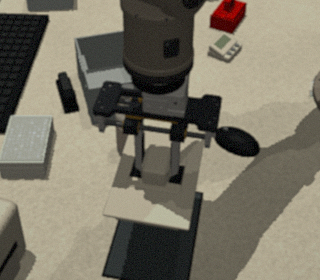

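View pics/t3b.png

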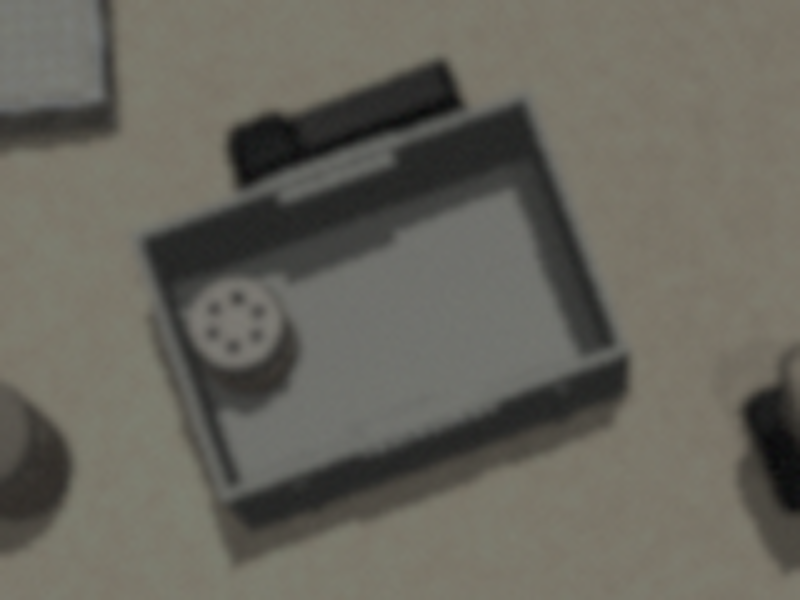

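Call:
{"op": "send_rows", "data": {
  "moves": "0 0 0 0 0 -30 30; 0 0 0 0 0 -60 30; 0 0 0 0 0 -85 30; 0 0 0 0 0 -105 30; 0 0 0 0 0 -116 30; 0 0 0 0 0 -120 30; 0 0 0 0 0 -122 30; 0 0 0 0 0 -122 30; 0 0 0 0 0 -122 30"
}}

```text
clock: 8.5
tool_pos: [470.7, 369.2, 39.3]
eef_rot: [-3.132, 0.223, -0.002]
wrist_force: [-0.0, 0.3, -3.0]
finger_gap: 43.1
```

Call:
{"op": "send_rows", "data": {
  "moves": "0 0 0 0 0 -2 30; 0 0 0 0 0 -4 30; 0 0 0 0 0 -5 30; 0 0 0 0 0 -5 30; 0 0 0 0 0 -5 30"
}}

```text
clock: 8.92
tool_pos: [470.0, 368.5, 33.0]
eef_rot: [3.134, -0.223, -0.0]
wrist_force: [0.2, 0.1, -3.5]
finger_gap: 43.5
```

Call:
{"op": "send_rows", "data": {
  "moves": "0 0 0 0 0 -1 30; 0 0 0 0 0 -2 30; 0 0 0 0 0 -2 30; 0 0 0 0 0 -2 30"
}}

```text
clock: 9.25
tool_pos: [470.2, 368.8, 32.2]
eef_rot: [-3.134, 0.223, -0.001]
wrist_force: [-5.3, -5.4, 18.7]
finger_gap: 43.3
```

Call:
{"op": "send_rows", "data": {
  "moves": "0 0 0 0 0 0.7 30; 0 0 0 0 0 0.7 40; 0 0 0 0 0 0.7 55; 0 0 0 0 0 0.7 70; 0 0 0 0 0 0.7 80; 0 0 0 0 0 0.7 94; 0 0 0 0 0 0.7 94; 0 0 0 0 0 0.7 94; 0 0 0 0 0 10 94; 0 0 0 0 0 30 94; 0 0 0 0 0 60 94; 0 0 0 0 0 95 94; 0 0 0 0 0 135 94; 0 0 0 0 0 175 94; 0 0 0 0 0 175 94; 0 0 0 0 0 175 94"
}}

```text
clock: 10.58
tool_pos: [470.8, 369.4, 209.1]
eef_rot: [-3.131, 0.223, -0.006]
wrist_force: [-0.4, -1.0, -1.1]
finger_gap: 93.8
```

Run:
```python
from h import *
np.set_printoptions(precision=2,suppress=True)
im=capture('side');cv2.imwrite('pics/s4.png',im)
print([(r['score'],np.array(r['centre'])) for r in place_of('lid','side')[:3]])
s=observe();im=capture('wrist');cv2.imwrite('pics/w4.png',im);p=camera_params('wrist')
print(s['tool_pos'],s['wrist_force'],s['finger_gap'],s['clock'],yawx(s),s['qpos'])
for r in outline_of('lid','wrist')[:2]: print(r['score'],rect(r['region'],p,27,Tcam(s,p))[0])
print([(r['score'],np.array(r['centre'])) for r in place_of('lid_grip','wrist')[:3]])
```

```text
[(0.92, array([472.1, 363.4,  17.2]))]
[469.83 368.16 205.85] [-0.5  -0.5   0.21] 94.00593238546531 10.6833 -8.139918693548447 [-0.25  0.37 -0.67  1.75  0.25  1.11 -1.13]
0.73 ((471.6790771484375, 368.43328857421875), (189.04946899414062, 130.00588989257812), 81.8817138671875)
[(0.94, array([468.5, 364.4,  43.2]))]
```

View pics/w4.png

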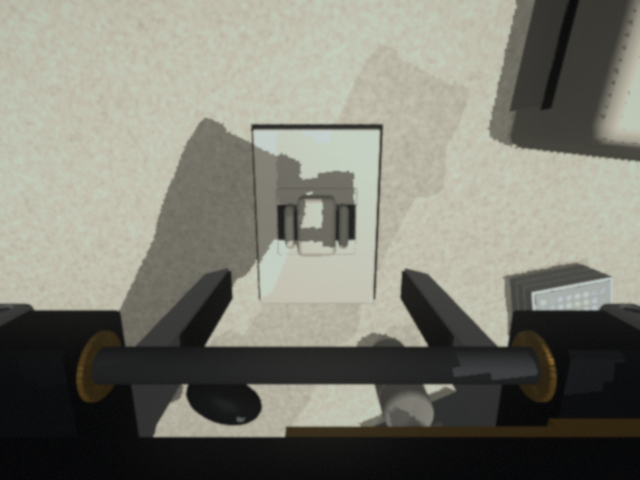

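View pics/s4.png

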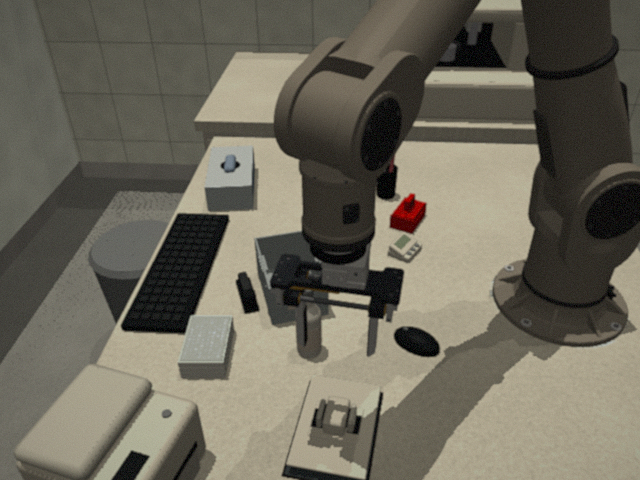

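Lid lies flat and centred on the pad (wrist view 250–382 × 125–302), buttons released. Next I'll move over the cassette.

Call:
{"op": "send_rows", "data": {
  "moves": "0 0 0 0 0 30 94; 0 0 -4 0 -25 40 94; 0 0 -10 -1 -65 40 94; 0 0 -71 -7 -752 40 94; 0 0 -71 -7 -752 40 94; 0 0 -71 -7 -752 40 94; 0 0 -71 -7 -752 40 94; 0 0 -71 -7 -752 40 94; 0 0 -71 -7 -752 40 94; 0 0 -71 -7 -752 40 94; 0 0 -71 -7 -752 40 94; 0 0 -71 -7 -752 40 94; 0 0 -71 -7 -752 40 94; 0 0 -71 -7 -752 40 94; 0 0 -71 -7 -752 40 94; 0 0 -71 -7 -752 40 94; 0 0 -71 -7 -752 40 94; 0 0 -71 -7 -752 40 94; 0 0 -71 -7 -752 40 94; 0 0 -71 -7 -752 40 94"
}}

```text
clock: 12.5
tool_pos: [461.3, -388.2, 244.6]
eef_rot: [2.417, -2.005, -0.002]
wrist_force: [-1.1, 0.7, 0.1]
finger_gap: 93.8
```

Call:
{"op": "send_rows", "data": {
  "moves": "0 0 0 0 0 0 94; 0 0 0 0 0 0 94; 0 0 0 0 0 0 94"
}}

```text
clock: 12.75
tool_pos: [463.0, -382.4, 245.0]
eef_rot: [-2.422, 2.0, 0.003]
wrist_force: [1.1, 0.3, -0.0]
finger_gap: 93.7
```

Run:
```python
from h import *
np.set_printoptions(precision=2,suppress=True)
s=observe();im=capture('wrist');cv2.imwrite('pics/w5.png',im);p=camera_params('wrist')
print(s['tool_pos'],s['wrist_force'],s['finger_gap'],s['clock'],yawx(s),s['qpos'])
Tc=Tcam(s,p)
for r in outline_of('cassette','wrist')[:3]: print(r['score'],rect(r['region'],p,42,Tc)[0])
print([(r['score'],np.array(r['centre'])) for r in place_of('cassette_grip','wrist')[:3]])
print([(r['score'],np.array(r['centre'])) for r in place_of('reagent','wrist')[:3]])
```

```text
[ 463.05 -382.43  245.05] [ 1.11  0.3  -0.02] 93.7333744143589 12.75 -79.09481217873454 [ 0.61  0.27 -0.04  1.73  0.01  1.14 -0.81]
0.74 ((465.06072998046875, -385.21923828125), (102.94697570800781, 62.231388092041016), 9.802414894104004)
0.6 ((504.6650695800781, -517.0665283203125), (101.4234619140625, 73.8227310180664), 14.54924488067627)
[(0.92, array([ 501. , -520.8,   56.5])), (0.7, array([ 463.6, -383.3,   55.6])), (0.65, array([ 311.2, -294.3,   58.4]))]
[(0.73, array([ 565.9, -372.2,   -3.3]))]
```

View pics/w5.png

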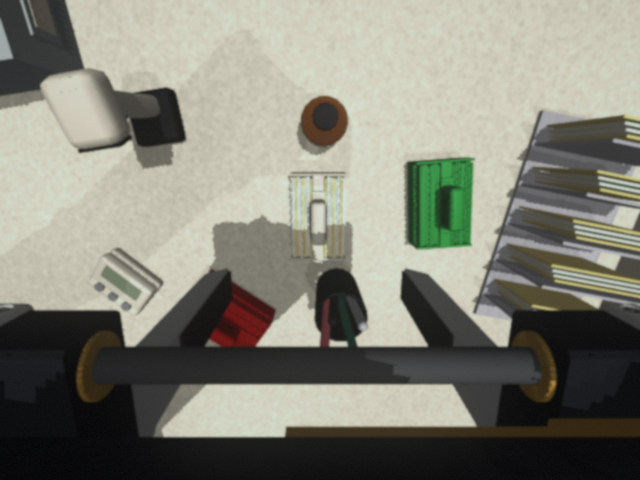

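Run:
```python
from h import *
im=cv2.imread('pics/w5.png');cv2.imwrite('pics/w5z.png',cv2.resize(im[160:270,260:380],(655,600),interpolation=3))
```

```text
(no output)
```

View pics/w5z.png

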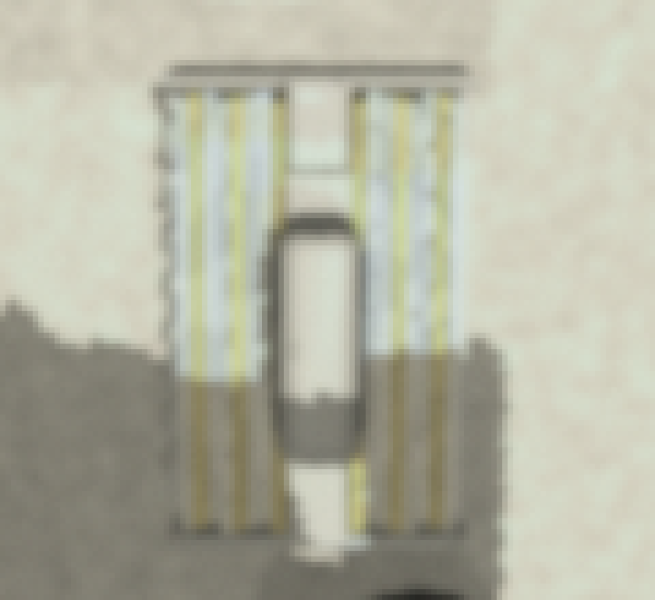

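Run:
```python
from h import *
s=observe();p=camera_params('wrist');Tc=Tcam(s,p);print(s['tool_pos'],yawx(s))
k=655/120
f=lambda q:np.array(q)/k+[260,160]
print(rays(f([[320,350]]),p,76,Tc))
P=rays(f([[280,240],[283,460],[359,240],[361,460]]),p,76,Tc);print(P)
for a,b in((1,0),(3,2)): d=P[a]-P[b];print(np.degrees(np.arctan2(-d[1],-d[0])))
# cards lines z~40
for a,b in(([200,520],[197,100]),([397,520],[402,100]),([240,520],[238,100]),([437,520],[443,100])):
    P=rays(f([a,b]),p,42,Tc);d=P[1]-P[0];print(np.degrees(np.arctan2(d[1],d[0])))
```

```text
[ 463.39467953 -382.42338192  246.07904394] -79.04899339570629
[[ 464.74612415 -385.4058521    76.        ]]
[[ 483.9130884  -374.07025342   76.        ]
 [ 442.22373052 -382.51531772   76.        ]
 [ 486.69636222 -388.58129382   76.        ]
 [ 445.05099525 -397.26434945   76.        ]]
11.451516351650222
11.777436248656429
10.473554164115045
10.88578663497653
10.638978907041652
11.051239271918746
```

Call:
{"op": "send_rows", "data": {
  "moves": "0 0 0 1 -1.5 -40 70; 0 0 0 1 -1.5 -80 60; 0 0 0 1 -1.5 -120 60; 0 0 0 1 -1.5 -150 60; 0 0 0 1 -1.5 -175 60; 0 0 0 1 -1.5 -190 60; 0 0 0 1 -1.5 -197 60; 0 0 0 1 -1.5 -200 60; 0 0 0 1 -1.5 -200 60"
}}

```text
clock: 13.7
tool_pos: [464.3, -384.7, 46.2]
eef_rot: [-2.422, 2.001, -0.0]
wrist_force: [0.1, 0.5, 0.1]
finger_gap: 60.3
```

Call:
{"op": "send_rows", "data": {
  "moves": "0 0 0 0 0 0 40; 0 0 0 0 0 0 28; 0 0 0 0 0 0 20; 0 0 0 0 0 0 10; 0 0 0 0 0 0 8; 0 0 0 0 0 0 8; 0 0 0 0 0 0 8; 0 0 0 0 0 0 8"
}}

```text
clock: 14.37
tool_pos: [464.0, -384.9, 46.0]
eef_rot: [-2.422, 2.001, 0.0]
wrist_force: [-0.0, 1.4, 2.0]
finger_gap: 15.8
```

Call:
{"op": "send_rows", "data": {
  "moves": "0 0 0 0 0 4 8; 0 0 0 0 0 14 8; 0 0 0 0 0 35 8; 0 0 0 0 0 65 8; 0 0 0 0 0 100 8; 0 0 0 0 0 135 8; 0 0 2 2 6 170 8; 0 0 7 8 20 200 8; 0 0 14 18 48 214 8; 0 0 21 30 82 214 8; 0 0 28 42 116 214 8; 0 0 35 54 150 214 8; 0 0 42 66 184 214 8; 0 0 49 78 218 214 8; 0 0 56 90 252 214 8; 0 0 63 102 284 214 8; 0 0 70 112 312 214 8; 0 0 77 121 336 214 8; 0 0 84 128 355 214 8; 0 0 91 133.5 371 214 8"
}}

```text
clock: 16.03
tool_pos: [597.8, -12.0, 260.9]
eef_rot: [3.123, 0.336, 0.001]
wrist_force: [-0.1, -0.5, -2.6]
finger_gap: 15.9
```

Call:
{"op": "send_rows", "data": {
  "moves": "0 0 5 0 0 0 8; 0 0 6.8 0 0 0 8; 0 0 6.8 0 0 0 8; 0 0 6.8 0 0 0 8"
}}

```text
clock: 16.37
tool_pos: [597.4, -14.2, 260.5]
eef_rot: [3.1, 0.506, 0.0]
wrist_force: [1.3, -0.8, -1.6]
finger_gap: 16.1
```

Run:
```python
from h import *
np.set_printoptions(precision=2,suppress=True)
s=observe();im=capture('wrist');cv2.imwrite('pics/w6.png',im);p=camera_params('wrist')
print(s['tool_pos'],s['wrist_force'],s['finger_gap'],s['clock'],yawx(s),s['qpos'])
Tc=Tcam(s,p)
for r in outline_of('canister','wrist')[:3]: print(r['score'],rect(r['region'],p,66,Tc)[0])
print([(r['score'],np.array(r['centre'])) for r in place_of('canister','wrist')[:3]])
print([(r['score'],np.array(r['centre'])) for r in place_of('box_mouth','wrist')[:3]])
print([(r['score'],np.array(r['centre'])) for r in place_of('box','wrist')[:3]])
im=capture('side');cv2.imwrite('pics/s6.png',im[100:400,150:450])
```

```text
[597.41 -14.24 260.5 ] [ 1.31 -0.78 -1.6 ] 16.137864173417867 16.3667 18.557682261652534 [ 0.31  0.29 -0.48  1.7   0.15  1.19  0.11]
0.87 ((587.3480834960938, 73.26029968261719), (39.734466552734375, 41.01575469970703), 18.471044540405273)
[(0.8, array([584. ,  76.9,   6.6]))]
[]
[(0.6, array([589.1,  11. ,  -4.5]))]
```

View pics/w6.png

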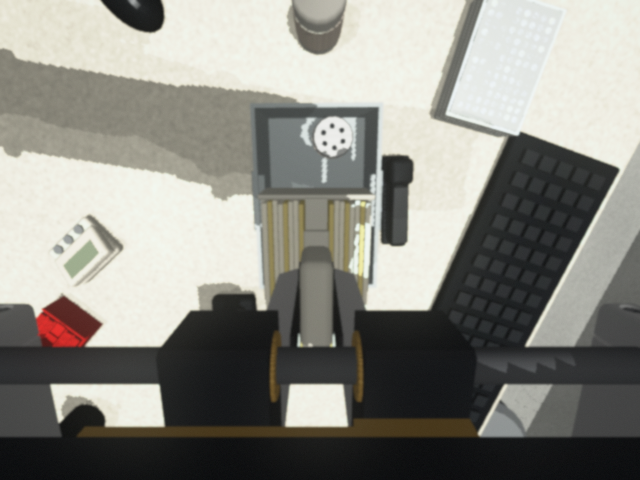

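View pics/s6.png

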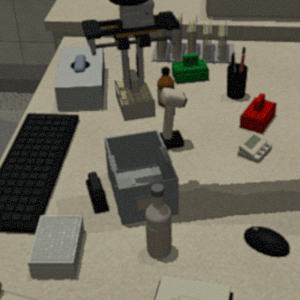

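Call:
{"op": "send_rows", "data": {
  "moves": "0 0 0 0 0 -25 8; 0 0 0 0 0 -55 8; 0 0 0 0 0 -85 8; 0 0 0 0 0 -110 8; 0 0 0 0 0 -130 8; 0 0 0 0 0 -150 8; 0 0 0 0 0 -168 8; 0 0 0 0 0 -182 8; 0 0 0 0 0 -193 8; 0 0 0 0 0 -201 8; 0 0 0 0 0 -206 8; 0 0 0 0 0 -206 8; 0 0 0 0 0 -206 8"
}}

```text
clock: 17.75
tool_pos: [597.8, -13.9, 54.4]
eef_rot: [3.1, 0.509, 0.001]
wrist_force: [0.6, 0.7, -2.0]
finger_gap: 16.2
```

Call:
{"op": "send_rows", "data": {
  "moves": "0 0 0 0 0 -1.5 8; 0 0 0 0 0 -3 8; 0 0 0 0 0 -3.5 8; 0 0 0 0 0 -3.5 8; 0 0 0 0 0 -3.5 8"
}}

```text
clock: 18.17
tool_pos: [597.6, -14.0, 50.6]
eef_rot: [3.1, 0.509, 0.0]
wrist_force: [-0.3, 0.3, -0.3]
finger_gap: 15.8
```

Call:
{"op": "send_rows", "data": {
  "moves": "0 0 0 0 0 -0.5 8; 0 0 0 0 0 -1 8; 0 0 0 0 0 -1 8; 0 0 0 0 0 -1 8"
}}

```text
clock: 18.5
tool_pos: [597.6, -14.0, 49.9]
eef_rot: [3.1, 0.509, 0.0]
wrist_force: [-3.0, -0.6, 6.2]
finger_gap: 15.6
```

Call:
{"op": "send_rows", "data": {
  "moves": "0 0 0 0 0 0.3 16; 0 0 0 0 0 0.3 24; 0 0 0 0 0 0.3 32; 0 0 0 0 0 0.3 40; 0 0 0 0 0 0.3 40; 0 0 0 0 0 0.3 40; 0 0 0 0 0 8 40; 0 0 0 0 0 25 40; 0 0 0 0 0 50 40; 0 0 0 0 0 85 40; 0 0 0 0 0 125 40; 0 0 0 0 0 165 40; 0 0 0 0 0 200 40; 0 0 0 0 0 200 40; 0 0 0 0 0 200 40"
}}

```text
clock: 19.75
tool_pos: [598.5, -13.8, 252.3]
eef_rot: [3.099, 0.509, 0.006]
wrist_force: [0.3, 0.1, -1.5]
finger_gap: 40.1
```

Run:
```python
from h import *
np.set_printoptions(precision=2,suppress=True)
s=observe();im=capture('wrist');cv2.imwrite('pics/w7.png',im);p=camera_params('wrist')
print(s['tool_pos'],s['wrist_force'],s['finger_gap'],s['clock'],yawx(s))
for l in('cassette','canister'):print(l,[(r['score'],np.array(r['centre'])) for r in place_of(l,'wrist')[:3]])
capture('side')
for l in('cassette','box'):print(l,[(r['score'],np.array(r['centre'])) for r in place_of(l,'side')[:5]])
```

```text
[598.48 -13.83 252.3 ] [ 0.3   0.07 -1.5 ] 40.071869381853226 19.75 18.65862062152481
cassette [(0.7, array([ 316. , -292.1,    0.1])), (0.6, array([592.6, -11.9,   2.2]))]
canister [(0.76, array([586.5,  74.2,   7.2]))]
cassette [(0.75, array([ 498.5, -520.5,   -0.2])), (0.72, array([ 319.2, -293.1,   -0.1])), (0.69, array([603. , -13.9,   5.9]))]
box [(0.86, array([584.6,  11.3,   1.1]))]
```

View pics/w7.png

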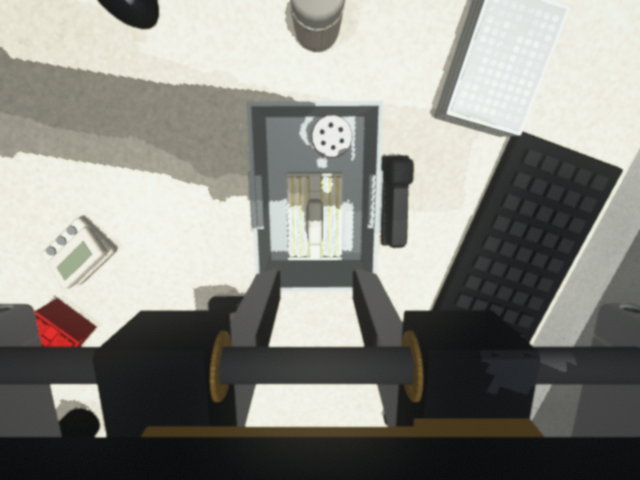

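Cassette stands upright in the box at (315,215), and the canister stands at (332,135). Next I'll fetch the lid.

Call:
{"op": "send_rows", "data": {
  "moves": "0 0 -2 -8 24 0 70; 0 0 -5 -18 55 0 94; 0 0 -9 -30 90 0 94; 0 0 -13 -43 130 0 94; 0 0 -17 -56 168 0 94; 0 0 -20 -69 206 0 94; 0 0 -23 -82 245 0 94; 0 0 -25 -94 281 0 94; 0 0 -26 -104 311 0 94; 0 0 -26.8 -113 339 0 94; 0 0 -26.8 -121 362 -10 94; 0 0 -26.8 -126 378 -30 94; 0 0 -26.8 -127.5 382.5 -60 94; 0 0 -26.8 -127.5 382.5 -90 94; 0 0 -26.8 -127.5 382.5 -100 94; 0 0 -26.8 -127.5 382.5 -100 94; 0 0 -26.8 -127.5 382.5 -100 94"
}}

```text
clock: 21.47
tool_pos: [470.2, 368.5, 149.8]
eef_rot: [3.133, -0.223, -0.001]
wrist_force: [0.8, 0.7, 0.9]
finger_gap: 94.4
```

Run:
```python
from h import *
np.set_printoptions(precision=2,suppress=True)
s=observe();im=capture('wrist');cv2.imwrite('pics/w8.png',im);p=camera_params('wrist')
print(s['tool_pos'],s['wrist_force'],s['finger_gap'],s['clock'],yawx(s))
Tc=Tcam(s,p)
for r in outline_of('lid','wrist')[:2]: print(r['score'],rect(r['region'],p,27,Tc)[0])
im=capture('top');p=camera_params('top')
cv2.imwrite('pics/t8.png',im)
cv2.imwrite('pics/t8z.png',cv2.resize(im[150:270,220:380],(800,600),interpolation=cv2.INTER_CUBIC))
for l,z in(('box',100),('lid',27)):
  for r in outline_of(l,'top')[:2]: print(l,r['score'],rect(r['region'],p,z)[0])
```

```text
[470.17 368.46 149.83] [0.83 0.67 0.87] 94.358248359024 21.4667 -8.15015125658067
0.68 ((471.10040283203125, 368.8876037597656), (187.78598022460938, 128.70437622070312), 81.81292724609375)
0.53 ((540.6721801757812, 175.24844360351562), (50.746910095214844, 70.15745544433594), 81.7868423461914)
box 0.77 ((580.7161254882812, 5.5658721923828125), (143.5006866455078, 184.4008331298828), 18.864242553710938)
box 0.21 ((463.03045654296875, 331.2824401855469), (162.2803955078125, 117.24398040771484), 79.8836898803711)
lid 0.77 ((467.9180603027344, 356.5264892578125), (167.63543701171875, 127.04331970214844), 81.78012084960938)
lid 0.41 ((542.5475463867188, -187.49526977539062), (71.64842224121094, 72.54895782470703), 20.405094146728516)
```

View pics/w8.png

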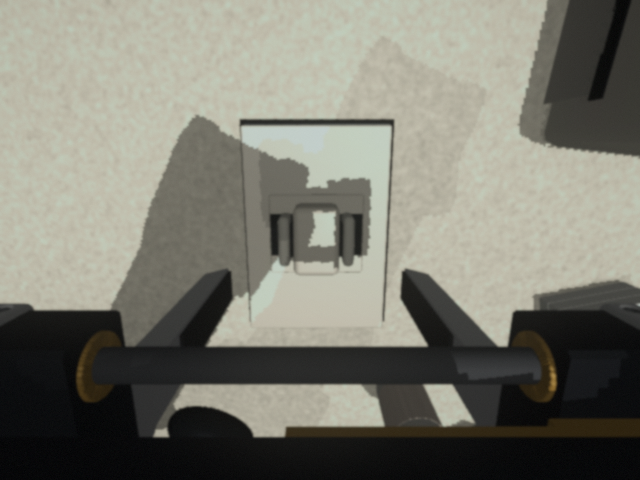

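View pics/t8z.png

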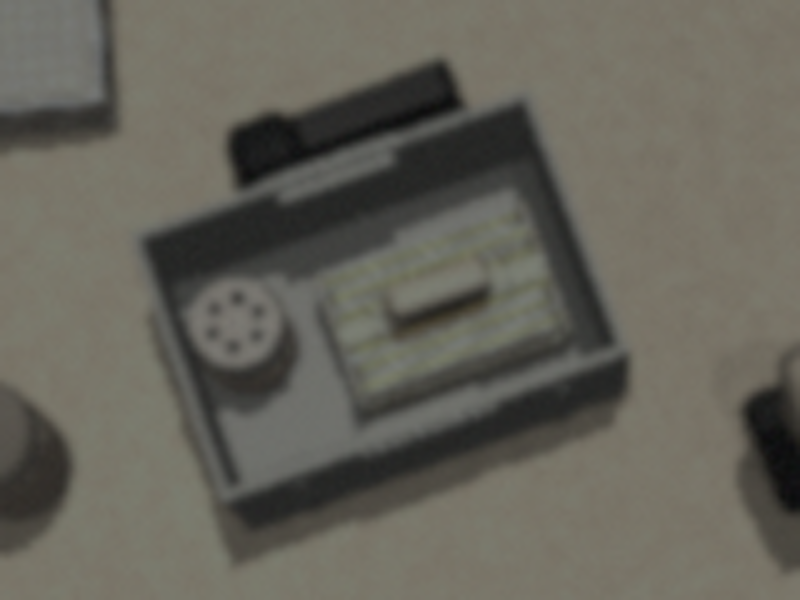

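Call:
{"op": "send_rows", "data": {
  "moves": "0 0 0 0 0 -30 94; 0 0 0 0 0 -60 94; 0 0 0 0 0 -85 94; 0 0 0 0 0 -103 94; 0 0 0 0 0 -114 94; 0 0 0 0 0 -118 94; 0 0 0 0 0 -118 80; 0 0 0 0 0 -118 66; 0 0 0 0 0 -118 58; 0 0 0 0 0 -118 48; 0 0 0 0 0 -118 38; 0 0 0 0 0 -118 30; 0 0 0 0 0 -118 30; 0 0 0 0 0 -118 30; 0 0 0 0 0 -118 30; 0 0 0 0 0 -118 30; 0 0 0 0 0 -118 30"
}}

```text
clock: 23.13
tool_pos: [470.7, 368.8, 32.3]
eef_rot: [-3.133, 0.223, -0.002]
wrist_force: [0.8, -1.3, 9.0]
finger_gap: 42.9
```

Call:
{"op": "send_rows", "data": {
  "moves": "0 0 0 0 0 4 30; 0 0 0 0 0 14 30; 0 0 0 0 0 35 30; 0 0 0 0 0 65 30; 0 0 0 0 0 100 30; 0 0 0 0 0 135 30; 0 0 0 0 0 170 30; 0 0 1 2 -6 200 30; 0 0 3 9 -26 218 30; 0 0 6 19 -57 218 30; 0 0 9 31 -92 218 30; 0 0 12 43 -127 218 30; 0 0 15 54 -162 218 30; 0 0 18 66 -197 218 30; 0 0 21 78 -232 218 30; 0 0 23 89 -265 218 30; 0 0 25 99 -295 218 30; 0 0 26 108 -321 218 30; 0 0 27 114 -341 218 30; 0 0 27 119 -354 218 30"
}}

```text
clock: 24.8
tool_pos: [589.0, 11.8, 249.8]
eef_rot: [3.099, 0.513, -0.001]
wrist_force: [0.6, -0.0, -3.4]
finger_gap: 42.5
```

Call:
{"op": "send_rows", "data": {
  "moves": "0 0 0 1.5 -5 -20 30; 0 0 0 1.5 -5 -45 30; 0 0 0 1.5 -5 -70 30; 0 0 0 1.5 -5 -84 30; 0 0 0 1.5 -5 -90 30; 0 0 0 1.5 -5 -90 30; 0 0 0 1.5 -5 -90 30; 0 0 0 1.5 -5 -90 30"
}}

```text
clock: 25.47
tool_pos: [591.2, 9.9, 160.8]
eef_rot: [3.099, 0.515, 0.003]
wrist_force: [0.3, 0.5, -2.7]
finger_gap: 42.8
```

Run:
```python
from h import *
np.set_printoptions(precision=2,suppress=True)
s=observe();im=capture('wrist');cv2.imwrite('pics/w9.png',im);p=camera_params('wrist')
print(s['tool_pos'],s['wrist_force'],s['finger_gap'],s['clock'],yawx(s),s['qpos'])
im=capture('side');cv2.imwrite('pics/s9.png',cv2.resize(im[150:350,150:420],None,fx=2.5,fy=2.5,interpolation=3))
```

```text
[591.23   9.95 160.84] [ 0.29  0.51 -2.68] 42.757559966851254 25.4667 18.87240432644804 [ 0.27  0.38 -0.5   1.82  0.21  1.    0.02]
```

View pics/w9.png

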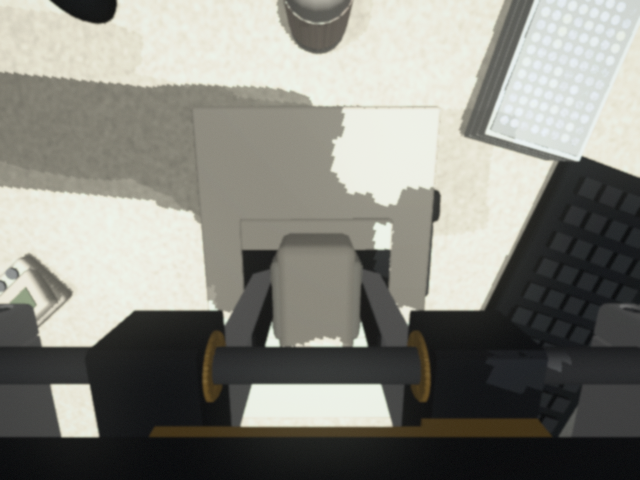

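View pics/s9.png

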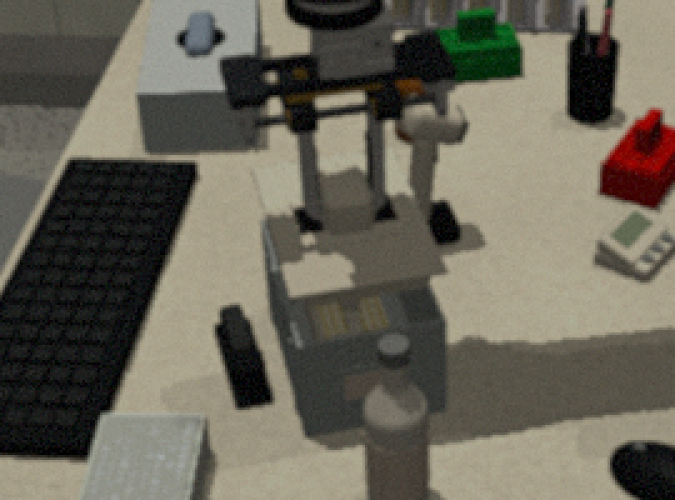

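Call:
{"op": "send_rows", "data": {
  "moves": "0 0 0 0 0 -12 30; 0 0 0 0 0 -24 30; 0 0 0 0 0 -33 30; 0 0 0 0 0 -40 30; 0 0 0 0 0 -45 30; 0 0 0 0 0 -47 30; 0 0 0 0 0 -47 30; 0 0 0 0 0 -47 30"
}}

```text
clock: 26.23
tool_pos: [590.7, 9.6, 112.6]
eef_rot: [-3.099, -0.515, -0.0]
wrist_force: [0.0, -0.4, -3.4]
finger_gap: 43.0
```

Call:
{"op": "send_rows", "data": {
  "moves": "0 0 0 0 0 -1 30; 0 0 0 0 0 -2 30; 0 0 0 0 0 -3 30; 0 0 0 0 0 -3 30; 0 0 0 0 0 -3 30"
}}

```text
clock: 26.65
tool_pos: [590.9, 9.5, 110.6]
eef_rot: [3.099, 0.515, 0.001]
wrist_force: [-5.3, -0.5, 11.4]
finger_gap: 43.2
```

Call:
{"op": "send_rows", "data": {
  "moves": "0 0 0 0 0 -0.3 30; 0 0 0 0 0 -0.3 40; 0 0 0 0 0 -0.3 52; 0 0 0 0 0 -0.3 66; 0 0 0 0 0 -0.3 80; 0 0 0 0 0 -0.3 94; 0 0 0 0 0 -0.3 94; 0 0 0 0 0 -0.3 94; 0 0 0 0 0 10 94; 0 0 0 0 0 30 94; 0 0 0 0 0 60 94; 0 0 0 0 0 95 94; 0 0 0 0 0 135 94; 0 0 0 0 0 160 94; 0 0 0 0 0 160 94; 0 0 0 0 0 160 94; 0 0 0 0 0 160 94"
}}

```text
clock: 28.07
tool_pos: [590.2, 9.5, 269.4]
eef_rot: [3.099, 0.515, -0.001]
wrist_force: [-0.8, -0.7, -0.5]
finger_gap: 93.9
```

Run:
```python
from h import *
np.set_printoptions(precision=2,suppress=True)
s=observe();im=capture('wrist');cv2.imwrite('pics/w10.png',cv2.resize(im[100:320,200:420],(660,600),interpolation=3));p=camera_params('wrist')
print(s['tool_pos'],s['wrist_force'],s['finger_gap'],s['clock'],yawx(s))
for r in outline_of('lid','wrist')[:2]: print(r['score'],rect(r['region'],p,105,Tcam(s,p))[0])
print([(r['score'],np.array(r['centre'])) for r in place_of('lid_grip','wrist')[:3]])
im=capture('side');cv2.imwrite('pics/s10.png',cv2.resize(im[200:330,230:350],(600,600),interpolation=3))
print([(r['score'],np.array(r['centre'])) for r in place_of('lid','side')[:3]])
```

```text
[590.18   9.49 269.36] [-0.78 -0.7  -0.49] 93.94404363374457 28.0667 18.865345682293047
0.6 ((591.8668823242188, 9.747886657714844), (128.25390625, 188.22816467285156), 18.65064811706543)
[(0.84, array([591.5,   9.9, 119.5])), (0.4, array([589.2,   6.4, 100.7]))]
[(0.89, array([591.7,   7.2,  96.9]))]
```

View pics/w10.png

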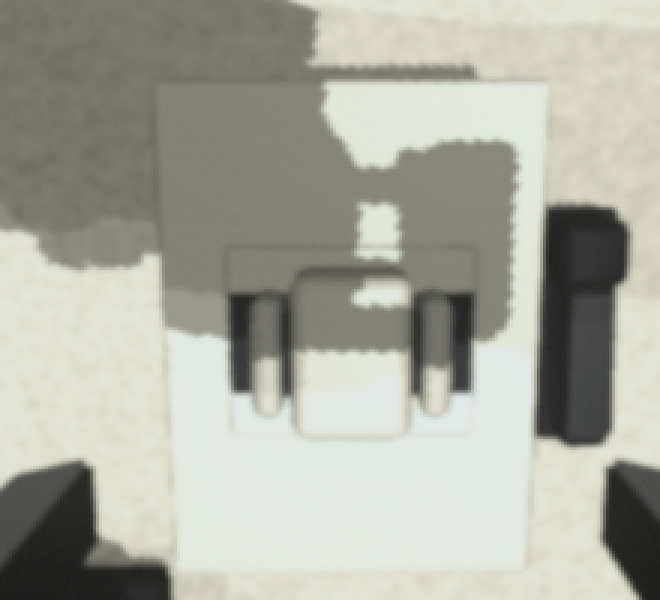

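View pics/s10.png

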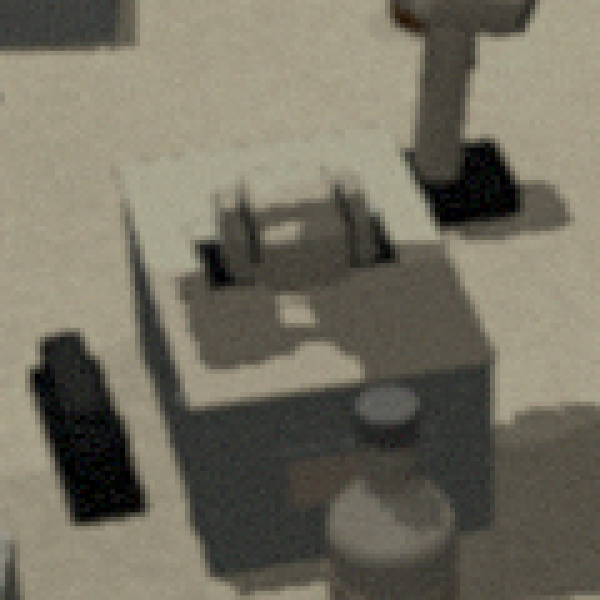

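Run:
```python
from h import *
a=cv2.imread('pics/side0.png'); b=capture('side')
ra=a[200:330,230:350];rb=b[200:330,230:350]
cv2.imwrite('pics/cmp.png',np.hstack([cv2.resize(ra,(400,433),interpolation=3),cv2.resize(rb,(400,433),interpolation=3)]))
w=cv2.imread('pics/w1.png');
print('ok',observe()['clock'])
# full wrist original: w2 is 1:1 crop (100:340,200:440)
w2=cv2.imread('pics/w2.png'); n=capture('wrist')[100:340,200:440]
cv2.imwrite('pics/cmpw.png',np.hstack([cv2.resize(w2[70:180,50:190],(400,314),interpolation=3),cv2.resize(n[70:180,50:190],(400,314),interpolation=3)]))
t0=cv2.imread('pics/top0.png');t1=capture('top');cv2.imwrite('pics/t11.png',t1)
s=observe();print(s['tool_pos'],s['clock'])
for l in('bottle','scanner','stapler','reagent','penpot','plates'):print(l,[(r['score'],[round(float(v)) for v in r['centre']]) for r in place_of(l,'side')][:2])
```

```text
ok 28.3667
[590.38604296   9.5982969  269.03336026] 28.4667
bottle [(0.74, [535, 181, -1])]
scanner [(0.77, [536, -182, -1])]
stapler [(0.83, [685, 31, 3])]
reagent [(0.74, [317, 156, 2]), (0.59, [564, -373, -1])]
penpot [(0.88, [374, -425, -1])]
plates [(0.89, [729, 202, 2]), (0.42, [563, -374, -1])]
```

View pics/cmp.png

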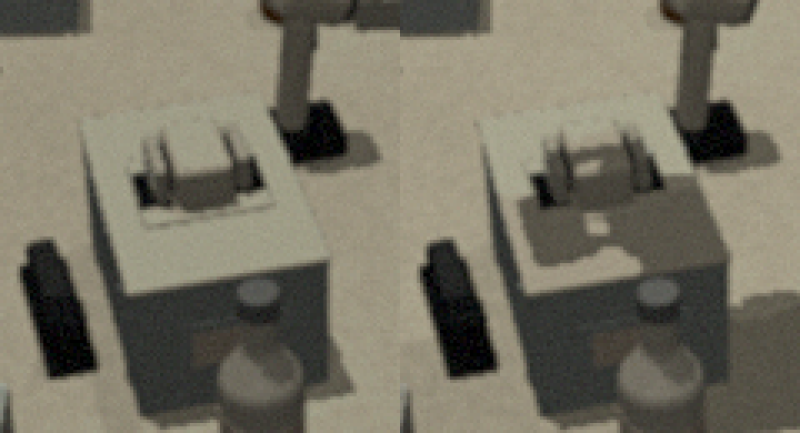

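View pics/cmpw.png

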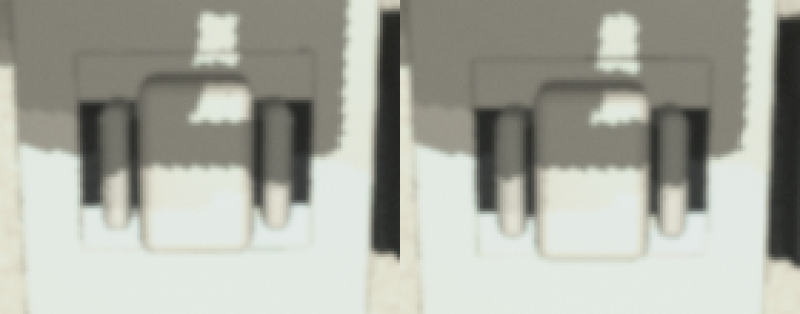

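Run:
```python
from bench import *
print(close_job())
```

```text
the job is handed in; nothing more can be done
None
```

I put the grey cassette away in the dry-storage box and locked the lid back on. I handed the job in at about 28.5 s of the 72 s allowed; the hand-in gives no verdict.

**What I did:** I pinched both buttons (gap 43 mm), lifted the lid off and laid it right way up at the centre of the pad. I then stood the cassette in the box, about 16 mm from the canister by calculation. Last, I put the lid back until it touched the rim (about 11 N), let go and backed the arm off.

**Last checks:**
- **Lid:** the measured centre was about (591, 9) and the yaw 18.7°. Both agree with the start within the measuring error.
- **Buttons:** the width across them was 190 px in the wrist view, the same as before I touched them. That means both have sprung out.
- **Height:** the side view matches the first picture to about a pixel. The network put the lid at 97 mm, which is the lower limit, but its readings are only good to about 4 mm.
- **Cassette and canister:** both were upright in the last pictures before the lid went on. I could not see inside afterwards.
- **Bystanders:** the bottle, scanner, stapler, brown bottle, pen pot and plates were within about 4 mm of their starting places. I did not measure the mouse and timer again. The stapler's first reading (score 0.23) was plainly wrong, so for it I relied on the pictures, which show it unmoved.

No check failed.

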